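Stop the gel tank rocking with a wedge

TASK

The empty gel tank rocks because its front left foot (on the robot's side) is short. Using only the fingertips, slide the orange wedge along the bench and push it, thin end first, under that foot until the slack is just taken up, without jacking the tank up or shoving it out of place; then press down firmly for a second on that corner of the lid, and if it still gives, push the wedge further and press again. Once the corner stands firm let go; do not pick up the wedge or the tank, and leave the bottle, the tube rack and the tip box alone.

Things in the scene. Friction and masses are not known exactly. Their poses are not given: they have to be found in the camera images.
- tank: Empty gel tank, about 0.9 kg: clear trough (walls at x = +-80, y = +-120 mm) with a tinted green lid, 168 x 248 mm, flat top 72 mm above the bench. Origin: its centre at bench level; x from its front (robot side) to its back, y to its left, z up. Four black rubber feet, 20 mm in diameter, at x = +-60, y = +-100 mm, hold the trough's underside 12 mm up. A sideways push of about 5 N or more shifts it
- foot_spot (a point): Bench-level point of the tank below the axis of the short foot (front left, tank x = -60, y = +100 mm). The tank stands level on the other three feet; this one's rounded underside hangs 3.5 to 6.5 mm above the bench, differing from run to run. The wedge must come under it
- corner (a point): Point on top of the lid straight above the short foot, 24 mm in from the lid's front and left edges, 72 mm above the bench when level: press here to test. Unwedged, about 2 to 4 N make it dip by the foot's gap, and it rocks back when let go
- wedge: Orange hard plastic wedge, 90 x 36 mm, 40 g, flat on the bench. Its top slopes evenly from 14 mm at the back end to 1.5 mm at the thin end. Origin: centre of its underside; x points to the thin end, y across, z up. It starts in front of the tank, left of the foot's line, thin end towards the tank within 26 degrees of the tank's x axis
- wedge_tip (a point): Middle of the wedge's thin edge, at bench level
- wedge_back (a point): Centre of the wedge's upright back face (36 mm wide, 14 mm high), 7 mm above the bench: push here. It slides at under 0.7 N; when it takes up the foot's slack the push rises to several N, and pushing on jacks up or shifts the tank. It does not slip back out when the corner is pressed
- reagent_bottle: Bystander: amber jar with a blue cap, 56 mm in diameter, 95 mm high, in front of the tank's right half. Origin: centre of its underside
- tube_rack: Bystander: yellow rack with small tubes, 65 x 105 mm, 45 mm high with tubes, to the left of the tank. Origin: centre of its underside, y along the 105 mm side
- tip_box: Bystander: blue pipette-tip box with a clear lid, 120 x 82 mm, 58 mm high, to the right of the tank. Origin: centre of its underside
There are look-alikes about, which are no part of the job. What is shaped like the wedge but grey is not meant.

How it is judged (in metres and radians):
On the way, in this order (a step that is already met when the one before it is completed fails the run):
1. the wedge is under the short foot (x of foot_spot in the frame of wedge between -0.03 and 0.043 m and y of foot_spot in the frame of wedge between -0.017 and 0.017 m), for 0.1 s.
2. the fingers press down on that corner with over 3 N, the wedge carries it, and the tank stays level within 0.8 degrees (all of step 1 and contact force between the fingers and tank above 3 N and contact force between wedge and tank above 2.5 N and angle between tank's own z axis and vertical below 0.014 rad), for 0.3 s.
At the end, for the whole second after the job is handed in: The wedge lies flat on the bench with the short foot over it (foot axis within 17 mm of the wedge's centre line and on its slope), the tank is level within 0.8 degrees, within 25 mm of where it stood, and all is at rest (all of step 1 and angle between tank's own z axis and vertical below 0.014 rad and angle between wedge's own z axis and vertical below 0.05 rad and height (world z) of wedge below 0.004 m and distance of tank from where it was at the start of the episode below 0.025 m and linear speed of each of tank, wedge below 0.01 m/s); the robot touches nothing.
It fails at once if the wedge is lifted or tipped up (height (world z) of wedge above 0.008 m or angle between wedge's own z axis and vertical above 0.3 rad).
It fails at once if the tank is lifted or tipped (height (world z) of tank above 0.012 m or angle between tank's own z axis and vertical above 0.12 rad).
It fails at once if the tank is shoved out of place by over 25 mm (35 mm at the corner) (distance of tank from where it was at the start of the episode above 0.025 m or distance of corner from where it was at the start of the episode above 0.035 m).
It fails at once if the bottle, the tube rack or the tip box is disturbed (distance of any of reagent_bottle, tube_rack, tip_box from where it was at the start of the episode above 0.02 m or angle between any of reagent_bottle, tube_rack, tip_box's own z axis and vertical above 0.3 rad).
It also fails if it takes over 61 s, if anything falls off the work surface, if the arm or the gripper's body presses on something with over 40 N, if the wrist force passes 120 N, or if a joint passes its speed limit or range.

ROBOT

A 6-joint arm with a two-finger parallel gripper is mounted at the origin on the work surface. World frame = base frame: x ahead of the robot, y to its left, z up, the work surface at z = 0. Lengths are in mm, angles in rad, forces in N, time in s.
With the tool pointing down it reaches from about 275 to 750 mm from the base axis. Payload 10.2 kg.
Tool frame: the origin (TCP) lies on the front face of the gripper's body, between the roots of the fingers; the fingertips stand 73 mm ahead of it and the grasp point (between the pads) lies ctrl.grip_depth ahead of it (ctrl.grip_depth is the distance from the TCP to the grasp point, in mm); z points along the fingers, y is the direction in which the jaws open and shut (so a half turn about z gives the same grasp; the last joint's range is limited). The gripper opens to 85 mm and grips with 20 to 120 N. Pads are 22 mm wide; open, the fingers measure 114 mm over their backs; the gripper's body (76 mm by 85 mm) begins 54 mm behind the grasp point. The pads swing forward as they close: fully open they stand 13 mm farther back than shut.
Start: joints at [1.09, 0.313, 1.498, -0, 1.331, -0.223], TCP at [133.864, 507.654, 303.894] pointing down, gripper open.
Joint ranges: [-2.94, 2.94], [-0.97, 2.17], [0.19, 2.56], [-1.23, 4.37], [0.02, 3.11], [-2.88, 2.88]. Speed limits (rad/s): [2.39, 2.39, 3.01, 3.14, 3.14, 3.14].

INTERFACE

Orientations are given as a unit quaternion [w, x, y, z].
In Python, from rig import readout, capture, ctrl, nets gives the robot as it stands. The module is installed in compiled form; this text tells all that it offers.
- The arm moves only by the tool apply_moves, never from a script. Its argument "targets" is a list of rows, each a list of 4 numbers: the shift along the tool's x, y, z in cm, then the turn about the tool's z in degrees. A call has 1 to 8 rows; each row shifts and turns the commanded pose from where the row before left it, along the tool's axes as they then stand; what a row does not reach is not made up. A row lasts 1/10 s, in which the tool goes at most 50 mm and 8.59 degrees, less where a joint would pass 70% of its speed; a pose out of reach is approached as far as the arm can. A call with a gripper value outside its range is refused whole. "grip" is the finger opening in cm, from 0 to 8.54, set as the call begins (left out, the last holds). The fingers move at their own pace and stop on an object; "force" is the grip in N (left out, the last holds). Time passes only in rows, so rows that do not move let the fingers close. It gives the time, the measured TCP pose, the force and the opening at its end, in the units of the state.
- readout.sense(): the state, without advancing time (a new reading comes with each control period).
- capture(name): name is "side" or "top" or "wrist"; returns a dict with "img" (400x640x3 uint8, red, green, blue), "fov_y" (degrees; the focal length in pixels is half the picture's height over the tangent of half this angle, whatever the lens; pixels are square), "cx", "cy" (the principal point, pixels), "eye" and "rotation" of the camera in the world. Camera axes: x right, y down, z forward; pixel columns grow to the right and rows downward; lengths in mm; the calibration is good to about 2 mm. A picture is of the moment at which its call begins. There is no depth.
- ctrl.finish_job(): hands the job in, once; it reports no verdict.
Trained networks look in the newest picture that a camera, given by its name, has taken for a name from the list of things; names that differ only in an ending like _2 or _b are one class to them, and where a whole thing is asked for, a point or a joint stands for the part that bears it (a point fixed in the world has none). Each returns a list of dicts, best first, with "score" (0 to 1); they miss things now and then, are a little off and sometimes report something else, mostly with a low value. They report only what shows in the picture. A call takes as long as a camera call. They do not tell look-alikes from the thing itself.
- nets.boxes_of(camera, target): "location" ([column, row] as shares, 0 to 1, of the picture: columns of its width, rows of its height, amid what is visible of it).
The state is a dict: "time_s": time; "joints": joint angles; "dq": joint speeds; "tau": joint torques, N m; "eef_pos": TCP position; "ee_rot": TCP orientation; "force": force on the tool from outside, world axes, zero at the start; "wrist_torque": the same for the moment, N m; "grip_width": opening from 0.0 (shut) to 1.0 (fully open).
Only numpy, scipy, OpenCV 4.12 (cv2) and the standard library are available. Lean on these libraries where they do the work, as an engineer would, in place of code of your own. Each camera call takes 0.05 s, during which the arm holds its last target.

## Working session

There is one attempt and no reset: what is moved stays moved. The work goes in short steps, Python scripts to look and compute and a tool call to move; the robot and the scene stay as the last step left them, time stands still between calls to the robot, and variables do not carry over. Pictures are saved under pics/ and viewed, and the job is handed in when it is done.

Besides the shell and the picture viewer there is one more tool, called after "Emit:" in YAML: its name, and indented under it one key for each argument. apply_moves: Moves the arm, as the interface text tells. Its arguments: {"type":"object","properties":{"targets":{"type":"array"},"grip":{"type":"number"},"force":{"type":"number"}},"required":["targets"]}

```bash
mkdir -p pics; ls; cat > h.py <<'E'
import numpy as np, cv2, json
from rig import readout, capture, ctrl, nets
def shot(cam,name):
    d=capture(cam); cv2.imwrite(f'pics/{name}.png',d['img'][:,:,::-1]); 
    return d
def ray(d,u,v):
    f=200/np.tan(np.radians(d['fov_y'])/2)
    r=np.array(d['rotation']); 
    if r.ndim==1:
        from scipy.spatial.transform import Rotation as R
        r=R.from_quat([r[1],r[2],r[3],r[0]]).as_matrix()
    c=np.array([(u-d['cx'])/f,(v-d['cy'])/f,1.]); return np.array(d['eye']),r@c
def pt(d,u,v,z=0):
    e,r=ray(d,u,v); return e+r*(z-e[2])/r[2]
def proj(d,p):
    f=200/np.tan(np.radians(d['fov_y'])/2)
    r=np.array(d['rotation'])
    if r.ndim==1:
        from scipy.spatial.transform import Rotation as R
        r=R.from_quat([r[1],r[2],r[3],r[0]]).as_matrix()
    c=r.T@(np.array(p)-np.array(d['eye'])); return c[0]/c[2]*f+d['cx'],c[1]/c[2]*f+d['cy']
E
python3 - <<'E'
from h import *
print(readout.sense(), ctrl.grip_depth)
for c in ['side','top','wrist']:
    d=shot(c,c+'0'); print(c,{k:v for k,v in d.items() if k!='img'})
    for t in ['tank','wedge','corner','wedge_tip','wedge_back','foot_spot','tube_rack','reagent_bottle','tip_box']:
        r=nets.boxes_of(c,t); print(t,[(round(x['location'][0]*640),round(x['location'][1]*400),round(x['score'],2)) for x in r])
E
```

```text
pics
{'time_s': 0.0, 'joints': array([ 1.08958614e+00,  3.13435872e-01,  1.49845733e+00,  1.42303398e-06,
        1.33095985e+00, -2.23418764e-01]), 'dq': array([ 1.25636705e-03, -2.33883851e-05,  6.23719026e-04,  1.31325093e-03,
        6.20283422e-04, -7.82266333e-04]), 'tau': array([-1.51925226e-03, -4.12257564e+01, -2.59745014e+01, -2.68442973e-04,
        4.02623453e-03,  1.09878954e-06]), 'eef_pos': array([133.7887884 , 507.49535968, 303.33461528]), 'ee_rot': array([-2.18112544e-04,  1.28539234e-01,  9.91704224e-01, -5.91252975e-04]), 'force': array([0.51935634, 0.2003208 , 0.15012633]), 'wrist_torque': array([ 0.01785238, -0.00492747, -0.03649523]), 'grip_width': 1.0004572900034883} 53.900000000000006
side {'fov_y': 54.7177881393413, 'cx': 318.950268701639, 'cy': 197.13282103719976, 'eye': array([ 174.00315044, -557.52467794,  489.9004811 ]), 'rotation': array([-0.47745536,  0.82089248, -0.27363558,  0.15262857])}
tank [(364, 206, 0.96)]
wedge [(208, 225, 0.71), (255, 205, 0.65), (197, 202, 0.54)]
corner [(360, 207, 0.71)]
wedge_tip [(257, 212, 0.92), (244, 179, 0.76), (199, 2
[... 567 characters left out ...]
2, 0.78)]
wedge_tip [(176, 225, 0.84), (250, 245, 0.82), (188, 291, 0.67)]
wedge_back [(188, 294, 0.87), (179, 227, 0.75), (246, 307, 0.71), (255, 244, 0.63)]
foot_spot [(340, 175, 0.87)]
tube_rack [(226, 152, 0.7), (340, 171, 0.27)]
reagent_bottle [(382, 240, 0.73)]
tip_box [(428, 175, 0.83)]
wrist {'fov_y': 62.0365921969765, 'cx': 322.96132218485593, 'cy': 194.08685847748865, 'eye': array([ 51.84160014, 530.4104624 , 373.28365815]), 'rotation': array([0.13172993, 0.781124  , 0.60189866, 0.10104711])}
tank []
wedge [(239, 377, 0.64)]
corner []
wedge_tip [(236, 375, 0.65), (146, 396, 0.41)]
wedge_back [(234, 376, 0.97), (144, 394, 0.66)]
foot_spot []
tube_rack []
reagent_bottle []
tip_box []
```

View pics/top0.png

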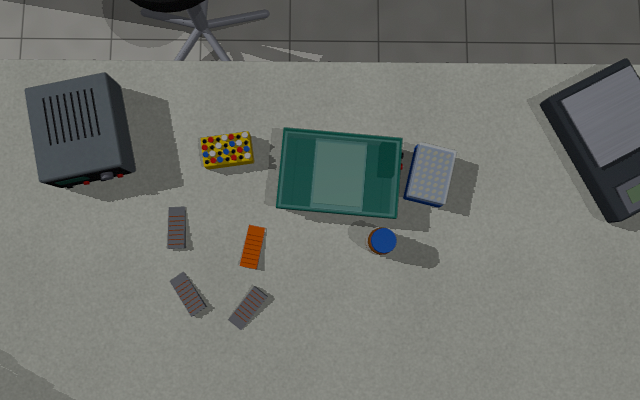

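View pics/side0.png

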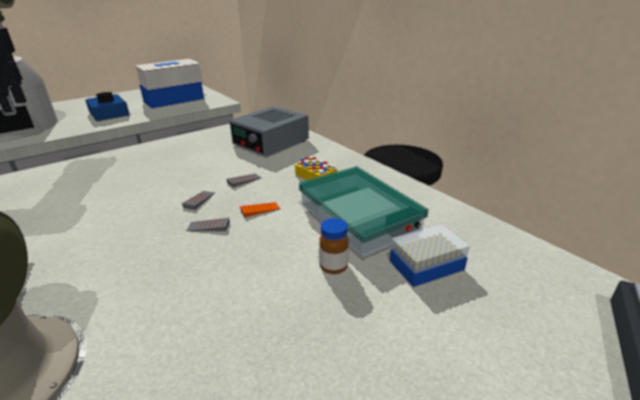

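```bash
python3 - <<'E'
import cv2
a=cv2.imread('pics/top0.png'); cv2.imwrite('pics/top0c.png',cv2.resize(a[130:330,150:400],None,fx=3,fy=3,interpolation=cv2.INTER_CUBIC))
b=cv2.imread('pics/side0.png'); cv2.imwrite('pics/side0c.png',cv2.resize(b[140:290,180:440],None,fx=3,fy=3,interpolation=cv2.INTER_CUBIC))
E
```

```text
(no output)
```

View pics/top0c.png

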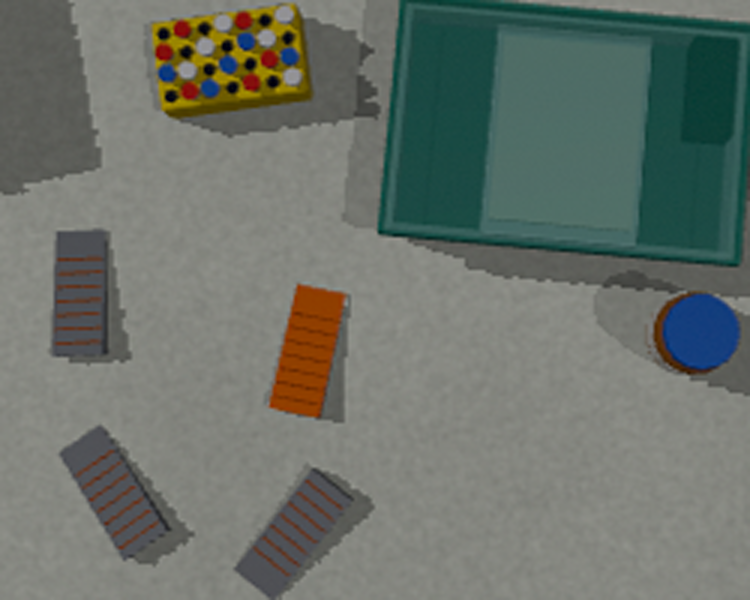

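View pics/side0c.png

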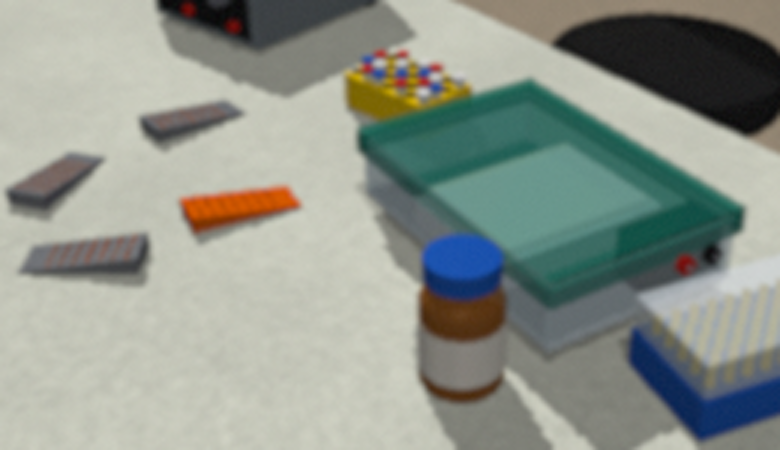

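The top picture shows the orange wedge at about (252, 247), its thin end up towards the tank. The lid corners are near (285,128), (402,138), (397,217) and (277,209). The grey look-alikes are clear of the path. Next I measure from colour masks.

```bash
cat >> h.py <<'E'
def orange(d,box=None):
    hsv=cv2.cvtColor(d['img'],cv2.COLOR_RGB2HSV)
    m=cv2.inRange(hsv,(5,170,90),(18,255,255))
    n,l,s,c=cv2.connectedComponentsWithStats(m)
    return [(l==i) for i in range(1,n) if s[i,4]>150],[ (s[i].tolist()) for i in range(1,n) if s[i,4]>150]
def green(d):
    hsv=cv2.cvtColor(d['img'],cv2.COLOR_RGB2HSV)
    m=cv2.inRange(hsv,(70,60,30),(95,255,255)); m=cv2.morphologyEx(m,cv2.MORPH_CLOSE,np.ones((3,3)))
    n,l,s,c=cv2.connectedComponentsWithStats(m); i=1+np.argmax(s[1:,4]); return (l==i)
def hull(m): 
    c,_=cv2.findContours(m.astype(np.uint8),cv2.RETR_EXTERNAL,cv2.CHAIN_APPROX_NONE); return cv2.convexHull(max(c,key=cv2.contourArea))[:,0].astype(float)
def poly4(m):
    c,_=cv2.findContours(m.astype(np.uint8),cv2.RETR_EXTERNAL,cv2.CHAIN_APPROX_NONE)
    return cv2.minAreaRect(max(c,key=cv2.contourArea))
E
python3 - <<'E'
from h import *
d=shot('top','top1')
g=green(d); h=hull(g); P=np.array([pt(d,u,v,70) for u,v in h])[:,:2].astype(np.float32)
print('lid rect',cv2.minAreaRect(P), cv2.boxPoints(cv2.minAreaRect(P)).round(1).tolist())
ms,ss=orange(d); print(ss)
for m in ms:
    h=hull(m); P=np.array([pt(d,u,v,7) for u,v in h])[:,:2].astype(np.float32)
    print('w',cv2.minAreaRect(P),cv2.boxPoints(cv2.minAreaRect(P)).round(1).tolist())
for n,u,v,z in [('bottle',382,240,95),('rack',227,150,40),('tip',430,175,58)]: print(n,pt(d,u,v,z).round())
E
```

```text
lid rect ((679.43115234375, -12.692520141601562), (247.83145141601562, 169.17864990234375), 85.22466278076172) [[584.7999877929688, -129.10000610351562], [753.4000244140625, -143.1999969482422], [774.0, 103.80000305175781], [605.5, 117.80000305175781]]
[[240, 225, 25, 44, 699]]
w ((528.395751953125, 170.635986328125), (36.004478454589844, 89.05390167236328), 78.84661865234375) [[481.20001220703125, 161.60000610351562], [568.5999755859375, 144.39999389648438], [575.5999755859375, 179.6999969482422], [488.20001220703125, 196.89999389648438]]
bottle [541. -95.  95.]
rack [731. 223.  40.]
tip [ 677. -202.   58.]
```

Emit:
apply_moves:
  targets:
    - [-2.8,-1.4,0.5,0]
    - [-2.8,-1.4,1,0]
    - [-2.8,-1.4,1,0]
    - [-2.8,-1.4,1,0]
    - [-2.8,-1.4,1,0]
    - [-2.8,-1.4,1,0]
    - [-2.8,-1.4,1,0]
    - [-2.8,-1.4,1,0]
  grip: 4.8
  force: 20

```text
time_s: 2.35
eef_pos: [322.8, 341.3, 228.7]
ee_rot: [0.0, 0.129, 0.992, 0.0]
force: [-0.6, 2.0, -0.1]
grip_width: 0.564
```

Emit:
apply_moves:
  targets:
    - [-2.8,-1.4,1,0]
    - [-2.8,-1.4,1,0]
    - [-2.8,-1.4,1,0]
    - [-2.8,-1.4,1,0]
    - [-2.8,-1.4,1,0]
    - [-2.8,-1.4,0,0]
    - [-2.8,-1.4,0,0]
    - [-2.8,-1.4,0,-3.7]

```text
time_s: 3.15
eef_pos: [510.9, 175.8, 178.9]
ee_rot: [-0.0, 0.096, 0.995, 0.0]
force: [-0.0, 0.1, -0.6]
grip_width: 0.563
```

```bash
cat >> h.py <<'E'
def tgt(x,y,hd=None):
    from scipy.spatial.transform import Rotation as R
    s=readout.sense(); q=s['ee_rot']; M=R.from_quat([q[1],q[2],q[3],q[0]]).as_matrix()
    d=np.array([x,y,0])-np.array([*s['eef_pos'][:2],0])
    h=np.degrees(np.arctan2(-M[1,0],-M[0,0]))
    print('t',s['time_s'].__round__(2),'pos',s['eef_pos'].round(1),'head',h.round(2),'tilt',M[:,2].round(3),'F',s['force'].round(2),'grip',round(s['grip_width'],3))
    print('tool dxy mm',(M.T@d).round(1), 'turn', None if hd is None else round(-(hd-h),2))
E
python3 - <<'E'
from h import *
tgt(506.8,174.9,-11.1)
print(ctrl.grip_depth)
d=shot('wrist','w1'); shot('side','s1')
E
```

```text
t 3.15 pos [510.9 175.8 178.9] head -11.03 tilt [-0.  0. -1.] F [-0.03  0.11 -0.58] grip 0.563
tool dxy mm [ 3.8 -1.7  0. ] turn 0.07
53.900000000000006
```

View pics/w1.png

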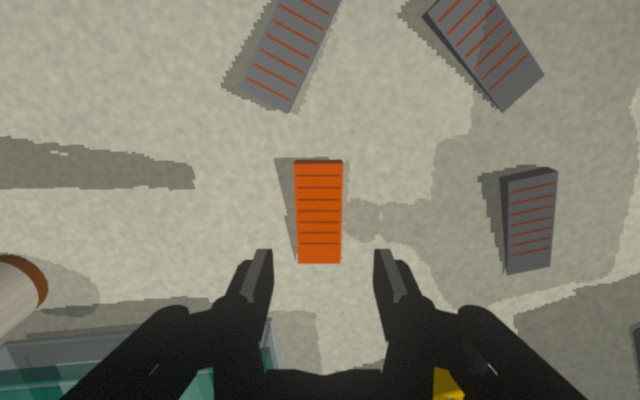

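The wrist picture shows the wedge centred between the fingers: top edge at row 160 (back), thin end at row 263, columns 295–342. I cross-check its pose from this camera.

```bash
python3 - <<'E'
from h import *
d=shot('wrist','w2')
print(d['eye'])
for n,u,v,z in [('bl',295,161,14),('br',342,161,14),('tl',299,263,1.5),('tr',340,263,1.5)]: print(n,pt(d,u,v,z).round(1))
# tip inner ends: known y offset +-24 and tool x +-11
s=readout.sense(); from scipy.spatial.transform import Rotation as R
q=s['ee_rot']; M=R.from_quat([q[1],q[2],q[3],q[0]]).as_matrix()
for dep in (60,65,68,70,73):
    print(dep,[np.round(proj(d,s['eef_pos']+M@np.array([sx*11,sy*24,dep]))) for sy in(-1,1) for sx in (-1,1)])
E
```

```text
[428.83578411 192.21482487 248.11505688]
bl [480.1 161.4  14. ]
br [486.6 194.6  14. ]
tl [569.7 143.5   1.5]
tr [576.4 177.6   1.5]
60 [array([271., 295.]), array([268., 253.]), array([375., 296.]), array([377., 253.])]
65 [array([272., 289.]), array([270., 248.]), array([373., 289.]), array([376., 248.])]
68 [array([273., 285.]), array([271., 245.]), array([372., 285.]), array([375., 245.])]
70 [array([274., 283.]), array([271., 242.]), array([372., 283.]), array([374., 243.])]
73 [array([275., 279.]), array([272., 240.]), array([371., 279.]), array([373., 240.])]
```

Emit:
apply_moves:
  targets:
    - [0.38,-0.3,2,0]
    - [0,0,2,0]
    - [0,0,2,0]
    - [0,0,2,0]
    - [0,0,1.3,0]
    - [0,0,0.8,0]
    - [0,0,0.5,0]
    - [0,0,0,0]

```text
time_s: 4.1
eef_pos: [505.5, 174.8, 72.8]
ee_rot: [-0.0, 0.096, 0.995, -0.0]
force: [0.5, 0.4, 0.1]
grip_width: 0.565
```

```bash
python3 - <<'E'
from h import *
tgt(506.6,173.6,-11.1)
d=shot('wrist','w3'); shot('side','s3')
E
```

```text
t 4.1 pos [505.5 174.8  72.8] head -11.07 tilt [-0.  0. -1.] F [0.46 0.35 0.11] grip 0.565
tool dxy mm [-1.3 -0.9 -0. ] turn 0.03
```

View pics/w3.png

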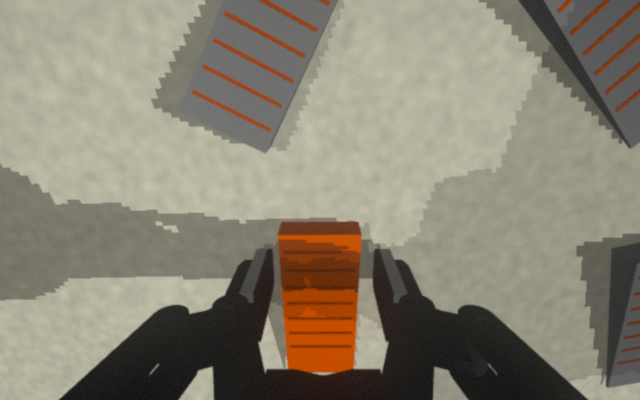

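The wedge lies centred between the open fingers (columns 278–360). I lower 3 mm and close lightly.

Emit:
apply_moves:
  targets:
    - [0,-0.1,0.2,0]
    - [0,0,0.1,0]
    - [0,0,0,0]

```text
time_s: 4.5
eef_pos: [505.5, 173.6, 70.0]
ee_rot: [0.0, 0.097, 0.995, 0.0]
force: [-0.1, -0.5, -0.6]
grip_width: 0.56
```

Emit:
apply_moves:
  targets:
    - [0,0,0,0]
    - [0,0,0,0]
    - [0,0,0,0]
    - [0,0,0,0]
    - [0,0,0,0]
  grip: 3.5
  force: 20

```text
time_s: 5.0
eef_pos: [506.5, 173.7, 71.7]
ee_rot: [0.002, 0.096, 0.995, 0.0]
force: [-1.7, -0.3, 14.6]
grip_width: 0.417
```

```bash
python3 - <<'E'
from h import *
tgt(506.6,173.6,-11.1)
d=shot('wrist','w4'); d=shot('side','s4')
b=d['img'][:,:,::-1]; cv2.imwrite('pics/s4c.png',cv2.resize(b[110:260,150:410],None,fx=3,fy=3,interpolation=cv2.INTER_CUBIC))
E
```

```text
t 5.0 pos [506.5 173.7  71.7] head -11.07 tilt [ 0.003  0.    -1.   ] F [-1.75 -0.28 14.64] grip 0.417
tool dxy mm [-0.1 -0.1  0. ] turn 0.03
```

View pics/w4.png

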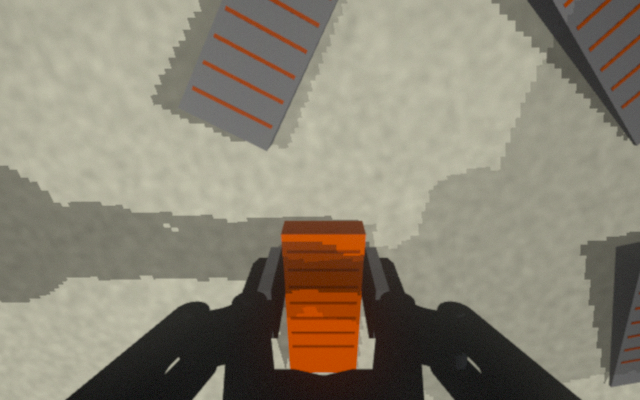

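View pics/s4c.png

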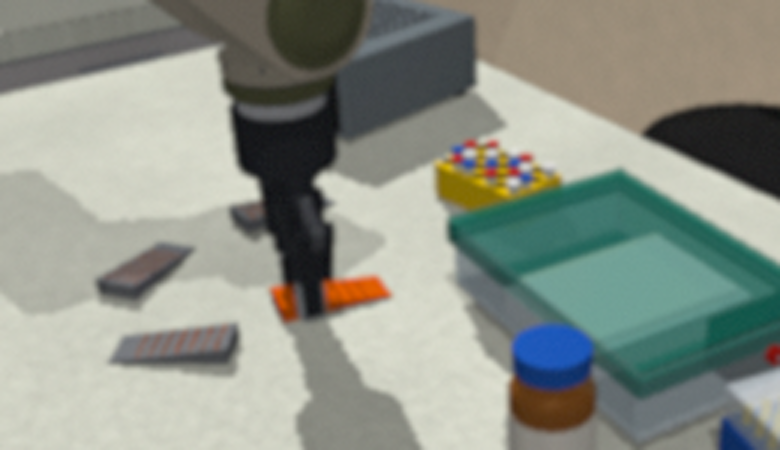

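Emit:
apply_moves:
  targets:
    - [0,0,-0.1,0]
    - [0,0,-0.05,0]
    - [0,0,0,0]

```text
time_s: 5.4
eef_pos: [505.7, 173.7, 71.7]
ee_rot: [0.0, 0.096, 0.995, 0.0]
force: [0.5, -0.0, 5.3]
grip_width: 0.416
```

Emit:
apply_moves:
  targets:
    - [-0.25,-0.4,0,0]
    - [-0.5,-0.9,0,0]
    - [-0.5,-0.95,0,0]
    - [-0.5,-0.95,0,0]
    - [-0.5,-0.95,0,0]
    - [-0.5,-0.95,0,0]
    - [-0.5,-0.95,0,0]
    - [-0.4,-0.7,0,0]

```text
time_s: 6.2
eef_pos: [528.4, 100.5, 71.7]
ee_rot: [-0.0, 0.097, 0.995, 0.001]
force: [-1.4, 5.6, 7.8]
grip_width: 0.423
```

Emit:
apply_moves:
  targets:
    - [0,0,0,-2]
    - [0,0,0,-2]
    - [0,0,0,-2.3]
    - [0,0,0,0]
    - [0,0,0,0]

```text
time_s: 6.7
eef_pos: [528.6, 100.2, 71.7]
ee_rot: [0.0, 0.041, 0.999, -0.0]
force: [-0.2, -1.0, 5.6]
grip_width: 0.418
```

```bash
python3 - <<'E'
from h import *
tgt(528.4,100.2,-4.8)
d=shot('wrist','w5'); d=shot('side','s5')
b=d['img'][:,:,::-1]; cv2.imwrite('pics/s5c.png',cv2.resize(b[130:280,180:440],None,fx=3,fy=3,interpolation=cv2.INTER_CUBIC))
E
```

```text
t 6.7 pos [528.6 100.2  71.7] head -4.75 tilt [ 0.001 -0.    -1.   ] F [-0.16 -1.    5.64] grip 0.418
tool dxy mm [ 0.2 -0.  -0. ] turn 0.05
```

View pics/w5.png

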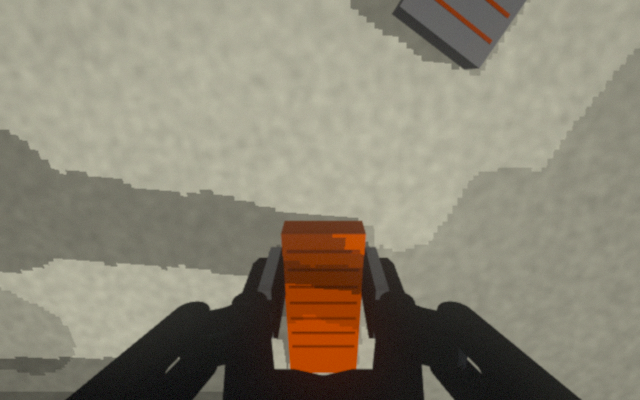

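View pics/s5c.png

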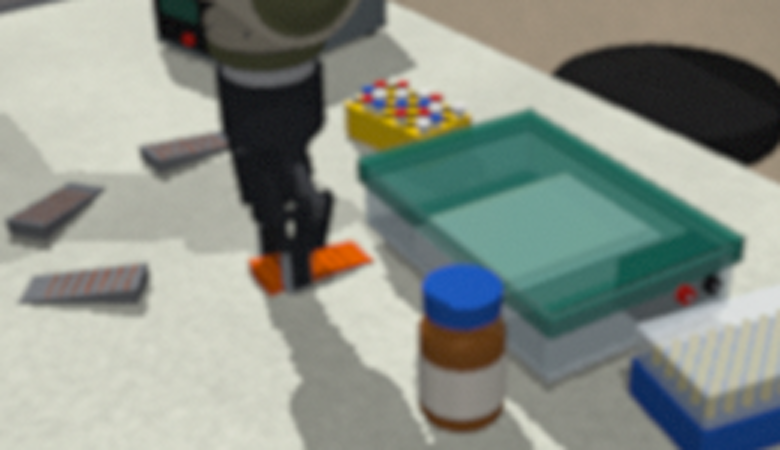

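Emit:
apply_moves:
  targets:
    - [0,0,0,0]
    - [0,0,0,0]
    - [0,0,0,0]
    - [0,0,0,0]
  grip: 5.2

```text
time_s: 7.2
eef_pos: [528.2, 100.4, 71.2]
ee_rot: [-0.0, 0.042, 0.999, 0.0]
force: [0.4, 0.1, 0.5]
grip_width: 0.612
```

Emit:
apply_moves:
  targets:
    - [0,0,-1,0]
    - [0,0,-2,0]
    - [0,0,-3,0]
    - [3,0,-3,0]
    - [4,0,-3,0]
    - [4,0,-1,0]
    - [4,0,0,0]
    - [0,0,0,0]

```text
time_s: 8.0
eef_pos: [375.0, 113.4, 201.9]
ee_rot: [-0.001, 0.041, 0.999, 0.0]
force: [0.1, -0.1, 0.0]
grip_width: 0.609
```

```bash
cat >> h.py <<'E'
def meas(name):
    d=shot('top',name)
    h=hull(green(d)); P=np.array([pt(d,u,v,70) for u,v in h])[:,:2].astype(np.float32)
    print('lid',cv2.minAreaRect(P))
    for m in orange(d)[0]:
        h=hull(m); P=np.array([pt(d,u,v,7) for u,v in h])[:,:2].astype(np.float32)
        print('w',cv2.minAreaRect(P))
    return d
E
python3 - <<'E'
from h import *
tgt(460,105,-4.8)
d=meas('t6')
cv2.imwrite('pics/t6c.png',cv2.resize(d['img'][110:310,200:450,::-1],None,fx=3,fy=3,interpolation=cv2.INTER_CUBIC))
w=shot('wrist','w6')
E
```

```text
t 8.0 pos [375.  113.4 201.9] head -4.7 tilt [-0.002  0.    -1.   ] F [ 0.07 -0.12  0.05] grip 0.609
tool dxy mm [-85.4  -1.4  -0.1] turn 0.1
lid ((679.5157470703125, -12.704238891601562), (247.79226684570312, 169.2088165283203), 85.20378112792969)
w ((551.2723388671875, 99.97080993652344), (35.350101470947266, 88.47750091552734), 84.66553497314453)
```

View pics/t6c.png

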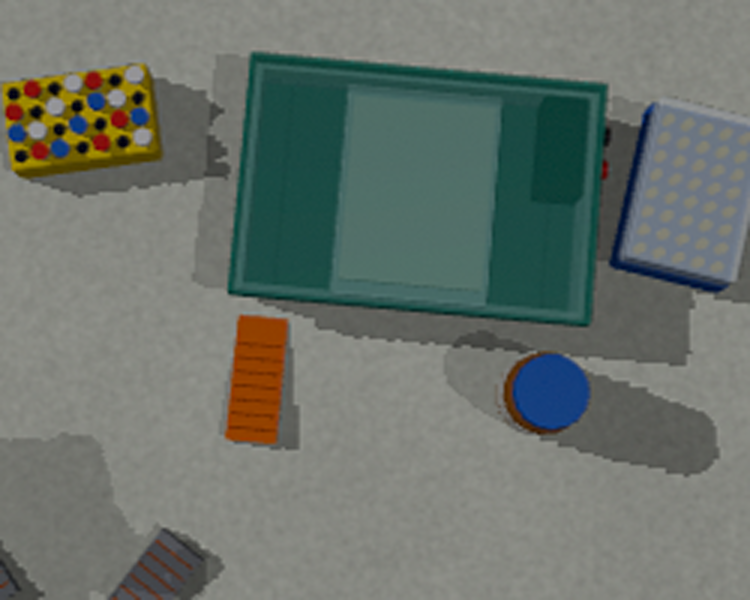

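View pics/w6.png

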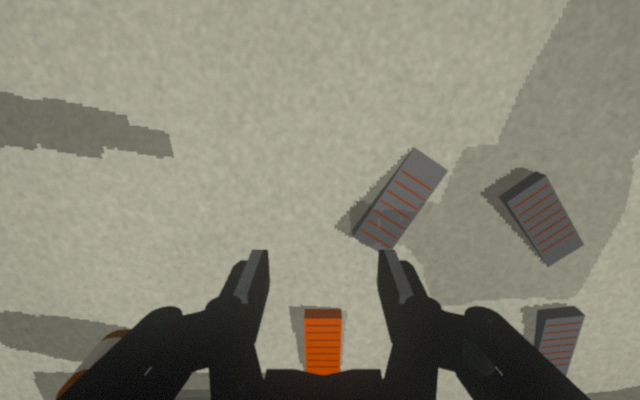

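The wedge now lies straight in front of the foot (t6c: wedge centre ≈(258,378), lid undisturbed, lateral error about 1 mm). Next I shut the fingers and come down behind it.

Emit:
apply_moves:
  targets:
    - [-2.5,0,0,0]
    - [-3,0,0,0]
    - [-3,0,1,0]
    - [-2.4,0,2,0]
    - [0,0,3,0]
    - [0,0,3,0]
    - [0,0,2,0]
    - [0,0,0,0]
  grip: 0
  force: 40

```text
time_s: 8.9
eef_pos: [487.3, 103.6, 89.1]
ee_rot: [-0.002, 0.042, 0.999, -0.0]
force: [0.1, -0.4, 0.6]
grip_width: 0.003
```

Emit:
apply_moves:
  targets:
    - [0,0,0.6,0]
    - [0,0,0.5,0]
    - [0,0,0.3,0]
    - [0,0,0,0]

```text
time_s: 9.3
eef_pos: [487.6, 103.8, 77.5]
ee_rot: [0.0, 0.042, 0.999, 0.0]
force: [0.3, 0.2, 0.4]
grip_width: 0.0
```

```bash
python3 - <<'E'
from h import *
tgt(483.5,104,-4.8)
d=shot('wrist','w7')
E
```

```text
t 9.3 pos [487.6 103.8  77.5] head -4.77 tilt [ 0. -0. -1.] F [0.28 0.21 0.44] grip 0.0
tool dxy mm [ 4.1 -0.1 -0. ] turn 0.03
```

View pics/w7.png

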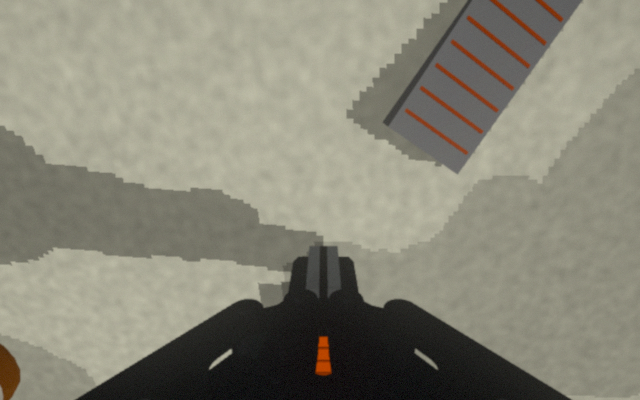

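Emit:
apply_moves:
  targets:
    - [-0.4,0,0,0]
    - [-0.5,0,0,0]
    - [-0.5,0,0,0]
    - [-0.6,0,0,0]
    - [-0.6,0,0,0]
    - [-0.6,0,0,0]
    - [-0.5,0,0,0]
    - [-0.3,0,0,0]

```text
time_s: 10.15
eef_pos: [527.8, 100.4, 77.3]
ee_rot: [0.0, 0.042, 0.999, -0.0]
force: [-1.2, 0.1, 0.9]
grip_width: -0.004
```

```bash
cat >> h.py <<'E'
u=np.array([.9965,-.0833]); n=np.array([.0833,.9965]); F0=np.array([628.,91.9])
def st():
    s=readout.sense(); p=s['eef_pos'][:2]-F0
    print('t',round(s['time_s'],2),'TCP dist to foot',round(-p@u,1),'lat',round(p@n,1),'z',s['eef_pos'][2].round(1),'push N',round(-s['force'][:2]@u,2),'F',s['force'].round(2))
E
python3 - <<'E'
from h import *
st(); d=meas('t8'); st()
cv2.imwrite('pics/t8c.png',cv2.resize(d['img'][130:280,200:400,::-1],None,fx=4,fy=4,interpolation=cv2.INTER_CUBIC))
E
```

```text
t 10.15 TCP dist to foot 100.6 lat 0.1 z 77.3 push N 1.2 F [-1.19  0.11  0.91]
lid ((679.4533081054688, -12.694366455078125), (247.83145141601562, 169.1342315673828), 85.22466278076172)
t 10.2 TCP dist to foot 100.3 lat 0.1 z 77.4 push N -0.2 F [ 0.17 -0.36 -0.4 ]
```

View pics/t8c.png

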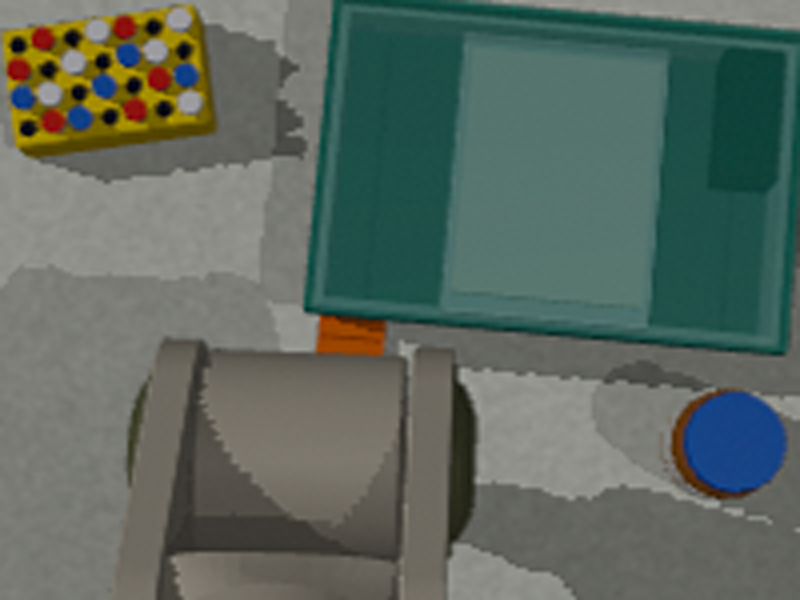

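The wedge slides straight in under the lid's front edge (orange at (350, 335) in the crop) and the lid has not moved. I continue in small steps, watching the push force.

Emit:
apply_moves:
  targets:
    - [-0.2,0,0,0]
    - [-0.2,0,0,0]
    - [-0.2,0,0,0]
    - [-0.2,0,0,0]
    - [-0.2,0,0,0]
    - [0,0,0,0]

```text
time_s: 10.8
eef_pos: [537.6, 99.6, 77.4]
ee_rot: [0.0, 0.042, 0.999, -0.0]
force: [0.1, 0.4, 0.4]
grip_width: 0.002
```

Emit:
apply_moves:
  targets:
    - [-0.1,0,0,0]
    - [-0.1,0,0,0]
    - [0,0,0,0]

```text
time_s: 11.1
eef_pos: [539.4, 99.5, 77.4]
ee_rot: [0.0, 0.042, 0.999, -0.0]
force: [-0.4, 0.0, -0.2]
grip_width: 0.002
```

```bash
python3 -c "
from h import *
st()"
```

```text
t 11.1 TCP dist to foot 89.0 lat 0.1 z 77.4 push N 0.4 F [-0.4   0.01 -0.21]
```

Emit:
apply_moves:
  targets:
    - [-0.1,0,0,0]
    - [-0.1,0,0,0]
    - [0,0,0,0]

```text
time_s: 11.4
eef_pos: [541.4, 99.3, 77.4]
ee_rot: [0.0, 0.042, 0.999, -0.0]
force: [-0.3, -0.1, 0.4]
grip_width: 0.001
```

Emit:
apply_moves:
  targets:
    - [-0.1,0,0,0]
    - [-0.1,0,0,0]
    - [0,0,0,0]

```text
time_s: 11.7
eef_pos: [543.4, 99.1, 77.4]
ee_rot: [0.0, 0.042, 0.999, -0.0]
force: [-0.2, 1.3, 0.7]
grip_width: 0.001
```

Emit:
apply_moves:
  targets:
    - [-0.1,0,0,0]
    - [-0.1,0,0,0]

```text
time_s: 11.9
eef_pos: [545.3, 99.0, 77.4]
ee_rot: [-0.0, 0.042, 0.999, 0.0]
force: [-0.6, -1.6, 0.3]
grip_width: -0.0
```

Emit:
apply_moves:
  targets:
    - [-0.1,0,0,0]
    - [-0.1,0,0,0]

```text
time_s: 12.1
eef_pos: [547.3, 98.8, 77.4]
ee_rot: [-0.0, 0.042, 0.999, 0.0]
force: [0.6, -0.0, 0.4]
grip_width: 0.003
```

Emit:
apply_moves:
  targets:
    - [-0.1,0,0,0]
    - [-0.1,0,0,0]

```text
time_s: 12.3
eef_pos: [549.3, 98.6, 77.4]
ee_rot: [-0.0, 0.042, 0.999, -0.0]
force: [0.0, -0.6, -0.4]
grip_width: -0.003
```

Emit:
apply_moves:
  targets:
    - [-0.1,0,0,0]
    - [-0.1,0,0,0]

```text
time_s: 12.5
eef_pos: [551.1, 98.5, 77.3]
ee_rot: [-0.0, 0.042, 0.999, 0.0]
force: [-2.4, -0.2, 2.4]
grip_width: 0.001
```

Emit:
apply_moves:
  targets:
    - [0,0,0,0]

```text
time_s: 12.6
eef_pos: [551.2, 98.5, 77.3]
ee_rot: [-0.0, 0.042, 0.999, 0.0]
force: [-1.4, -0.1, 0.8]
grip_width: -0.001
```

Emit:
apply_moves:
  targets:
    - [-0.1,0,0,0]
    - [0,0,0,0]

```text
time_s: 12.8
eef_pos: [552.1, 98.4, 77.3]
ee_rot: [-0.0, 0.042, 0.999, 0.0]
force: [-3.3, -0.1, 2.2]
grip_width: 0.001
```

Push force has risen to about 3.3 N, so the slack is being taken up. I back off, rise, and test the corner.

Emit:
apply_moves:
  targets:
    - [0.5,0,0,0]
    - [1.5,0,-0.5,0]
    - [1,0,-2,0]
    - [0,0,-3,0]
    - [0,0,-3,0]
    - [0,0,-1.5,0]
    - [0,0,0,0]

```text
time_s: 13.5
eef_pos: [523.1, 100.9, 179.4]
ee_rot: [0.003, 0.042, 0.999, -0.0]
force: [0.2, 0.4, -1.4]
grip_width: -0.001
```

```bash
python3 - <<'E'
from h import *
tgt(628,91.9,-4.8); d=meas('t9')
cv2.imwrite('pics/t9c.png',cv2.resize(d['img'][130:280,200:400,::-1],None,fx=4,fy=4,interpolation=cv2.INTER_CUBIC))
E
```

```text
t 13.5 pos [523.1 100.9 179.4] head -4.77 tilt [ 0.005 -0.    -1.   ] F [ 0.19  0.43 -1.44] grip -0.001
tool dxy mm [-105.3   -0.2    0.5] turn 0.03
lid ((679.6070556640625, -12.727188110351562), (247.66464233398438, 169.1863250732422), 85.13592529296875)
```

View pics/t9c.png

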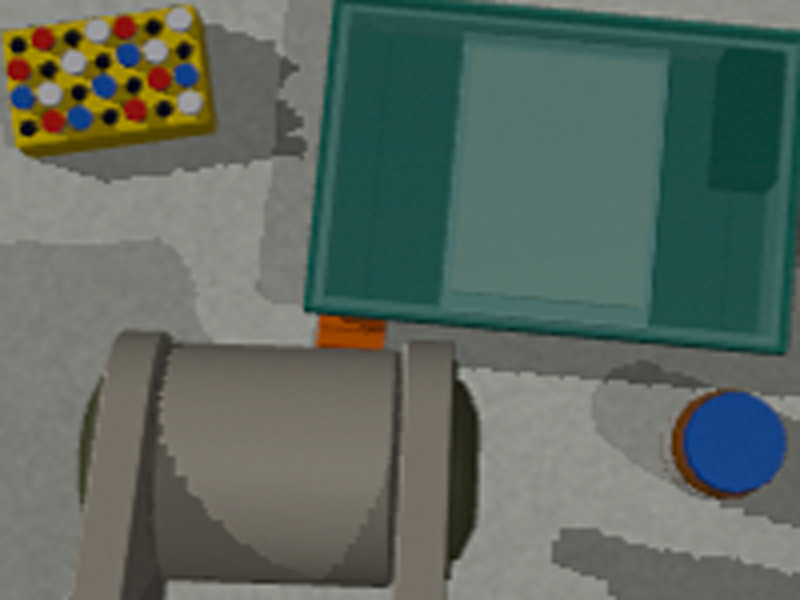

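Emit:
apply_moves:
  targets:
    - [-2,0,0,0]
    - [-3,0,0,0]
    - [-3,0,0,0]
    - [-2.5,0,0.5,0]
    - [0,0,1.4,0]
    - [0,0,0.8,0]
    - [0,0,0,0]
    - [0,0,0,0]

```text
time_s: 14.35
eef_pos: [626.3, 92.3, 150.2]
ee_rot: [-0.0, 0.042, 0.999, -0.0]
force: [0.3, -1.0, 0.6]
grip_width: 0.002
```

Emit:
apply_moves:
  targets:
    - [0,0,0.1,0]
    - [0,0,0.1,0]
    - [0,0,0,0]

```text
time_s: 14.65
eef_pos: [626.9, 92.2, 148.6]
ee_rot: [0.0, 0.042, 0.999, 0.0]
force: [-0.6, -0.0, -0.2]
grip_width: 0.001
```

Emit:
apply_moves:
  targets:
    - [0,0,0.1,0]
    - [0,0,0,0]

```text
time_s: 14.85
eef_pos: [626.9, 92.2, 147.3]
ee_rot: [-0.0, 0.042, 0.999, -0.0]
force: [-0.1, -0.5, 1.1]
grip_width: -0.001
```

Emit:
apply_moves:
  targets:
    - [0,0,0.1,0]
    - [0,0,0,0]

```text
time_s: 15.05
eef_pos: [626.9, 92.2, 146.2]
ee_rot: [-0.0, 0.042, 0.999, -0.0]
force: [-0.2, 0.5, 0.1]
grip_width: 0.0
```

Emit:
apply_moves:
  targets:
    - [0,0,0.05,0]
    - [0,0,0,0]

```text
time_s: 15.25
eef_pos: [626.9, 92.1, 145.8]
ee_rot: [-0.0, 0.042, 0.999, -0.0]
force: [-0.5, 0.4, -0.1]
grip_width: 0.002
```

Emit:
apply_moves:
  targets:
    - [0,0,0.05,0]
    - [0,0,0,0]

```text
time_s: 15.45
eef_pos: [626.9, 92.2, 145.3]
ee_rot: [-0.0, 0.042, 0.999, -0.0]
force: [0.2, 0.3, 0.5]
grip_width: 0.003
```

Emit:
apply_moves:
  targets:
    - [0,0,0.05,0]
    - [0,0,0,0]

```text
time_s: 15.65
eef_pos: [626.9, 92.2, 144.8]
ee_rot: [-0.0, 0.042, 0.999, -0.0]
force: [1.0, -0.3, 0.1]
grip_width: 0.001
```

Emit:
apply_moves:
  targets:
    - [0,0,0.05,0]
    - [0,0,0,0]

```text
time_s: 15.85
eef_pos: [627.0, 92.2, 144.5]
ee_rot: [0.0, 0.042, 0.999, 0.0]
force: [0.4, -0.4, 1.9]
grip_width: -0.002
```

Emit:
apply_moves:
  targets:
    - [0,0,0.05,0]
    - [0,0,0,0]

```text
time_s: 16.05
eef_pos: [627.0, 92.2, 144.4]
ee_rot: [0.0, 0.042, 0.999, -0.0]
force: [-1.7, -0.3, 4.9]
grip_width: -0.002
```

Emit:
apply_moves:
  targets:
    - [0,0,0.05,0]
    - [0,0,0,0]

```text
time_s: 16.25
eef_pos: [627.0, 92.2, 144.3]
ee_rot: [0.0, 0.042, 0.999, -0.0]
force: [-3.9, -0.5, 8.0]
grip_width: -0.001
```

Emit:
apply_moves:
  targets:
    - [0.05,0,0.04,0]
    - [0,0,0,0]
    - [0,0,0,0]
    - [0,0,0,0]
    - [0,0,0,0]
    - [0,0,0,0]
    - [0,0,0,0]
    - [0,0,0,0]

```text
time_s: 17.05
eef_pos: [626.9, 92.2, 144.2]
ee_rot: [0.001, 0.042, 0.999, 0.0]
force: [-2.1, 1.2, 8.7]
grip_width: 0.005
```

Emit:
apply_moves:
  targets:
    - [0,0,0,0]
    - [0,0,0,0]
    - [0,0,0,0]

```text
time_s: 17.35
eef_pos: [626.8, 92.2, 144.2]
ee_rot: [0.001, 0.042, 0.999, 0.0]
force: [-2.3, 0.3, 8.8]
grip_width: -0.001
```

```bash
python3 - <<'E'
from h import *
st(); d=meas('t10'); s=shot('side','s10')
cv2.imwrite('pics/s10c.png',cv2.resize(s['img'][130:280,200:460,::-1],None,fx=3,fy=3,interpolation=cv2.INTER_CUBIC))
E
```

```text
t 17.35 TCP dist to foot 1.2 lat 0.2 z 144.2 push N 2.33 F [-2.31  0.3   8.8 ]
lid ((679.491943359375, -12.78155517578125), (247.6641387939453, 169.04263305664062), 85.22466278076172)
```

View pics/s10c.png

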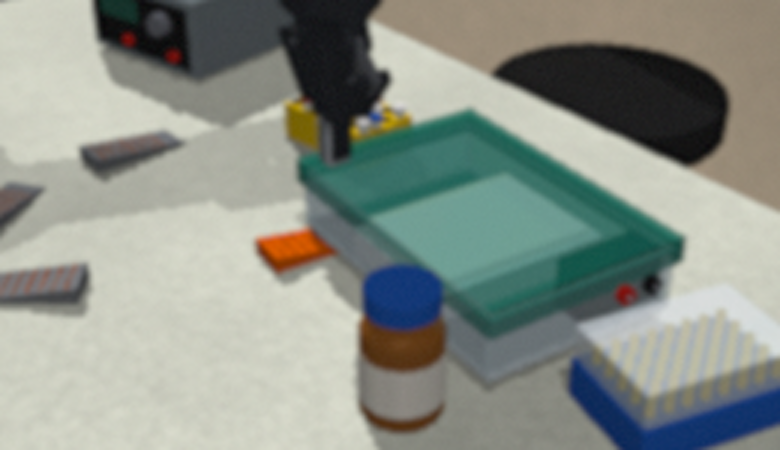

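The corner is firm: it gave under 0.4 mm going from first contact to 8.8 N, held for 1.1 s. The side view shows the wedge flat, with its thin end under the corner. Now I release and check.

Emit:
apply_moves:
  targets:
    - [0,0,-0.2,0]
    - [0,0,-1,0]
    - [0,0,-2,0]
    - [0,0,-3,0]
    - [3,0,-2,0]
    - [4,0,0,0]
    - [4,0,0,0]
    - [4,0,0,0]

```text
time_s: 18.25
eef_pos: [475.4, 104.7, 225.4]
ee_rot: [0.0, 0.042, 0.999, 0.0]
force: [0.9, 0.1, -0.3]
grip_width: -0.001
```

Emit:
apply_moves:
  targets:
    - [4,0,0,0]
    - [4,0,0,0]
    - [3,0,0,0]
    - [0,0,0,0]
    - [0,0,0,0]

```text
time_s: 18.75
eef_pos: [367.7, 113.8, 225.7]
ee_rot: [0.001, 0.042, 0.999, 0.0]
force: [-0.0, -0.7, 0.4]
grip_width: -0.001
```

```bash
python3 - <<'E'
from h import *
st(); d=meas('t11'); s=shot('side','s11')
cv2.imwrite('pics/s11c.png',cv2.resize(s['img'][130:280,200:460,::-1],None,fx=3,fy=3,interpolation=cv2.INTER_CUBIC))
cv2.imwrite('pics/t11c.png',cv2.resize(d['img'][130:280,200:400,::-1],None,fx=4,fy=4,interpolation=cv2.INTER_CUBIC))
E
```

```text
t 18.75 TCP dist to foot 261.2 lat 0.2 z 225.7 push N -0.05 F [-0.   -0.67  0.39]
lid ((679.5335083007812, -12.70703125), (247.78147888183594, 169.18682861328125), 85.19805145263672)
w ((586.2586669921875, 97.39630126953125), (35.32255172729492, 44.92661666870117), 85.80225372314453)
```

View pics/t11c.png

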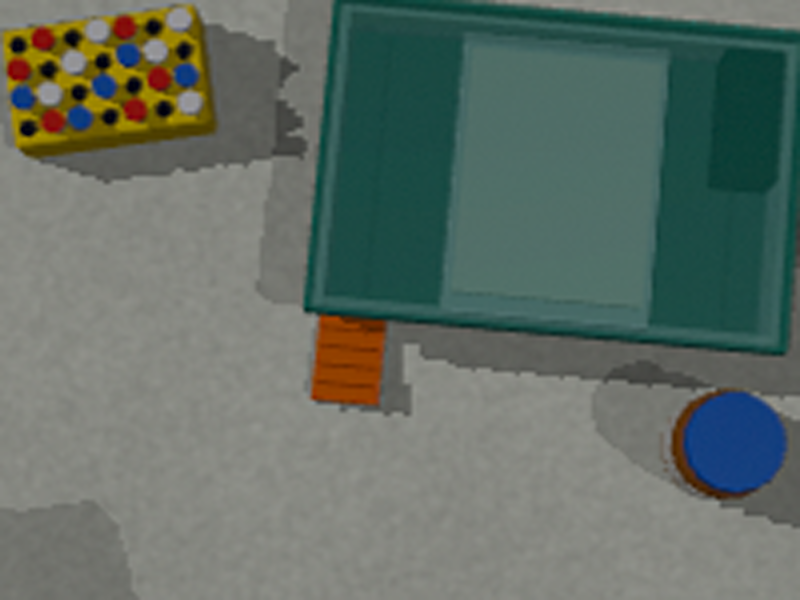

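View pics/s11c.png

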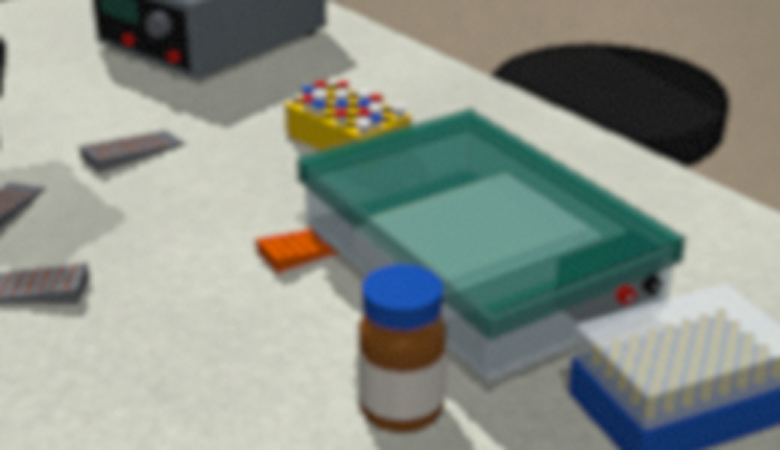

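```bash
python3 -c "
from rig import ctrl
print(ctrl.finish_job())"
```

```text
the job is handed in; nothing more can be done
None
```

The wedge is under the short foot and the corner stands firm. I handed the job in at about 19 s of the 61 s allowed; no verdict was reported.

- **Positioning:** I pinched the wedge lightly from the sides with the fingertips and slid it along the bench, without lifting it, until it was in line with the foot. I then let go and pushed it from behind with closed fingers. I stopped when the push rose from under about 1 N to 3.3 N.
- **Press test:** I pressed the corner of the lid with 8–9 N for just over a second. It gave less than 0.4 mm, so no second push was needed.
- **Last pictures:**
  - The lid is within 0.2 mm of where it started.
  - The wedge lies flat. The foot axis is about 19 mm ahead of the wedge's centre and about 2 mm off its centre line.
  - The bottle, tube rack and tip box look unmoved, and the arm is clear of everything.

Two things to note. The fingers felt up to about 4 N of sideways force during the press; I eased it to about 2 N, and the tank did not move. The top and wrist cameras also disagreed by about 1 mm on the wedge's sideways position, well within the 17 mm allowed. No check failed.

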